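Set the rack stop in a sample drawer and hold it at the mark

TASK

Pull the sample drawer of the low white bench instrument all the way open, then push the round lock button on the rack stop inside all the way down, which frees its telescoping arm. Draw the arm out by its upright fin until its pointer lines up with the marker on the scale and hold it still there, because a spring pulls it back: finish while still holding the arm at the mark, with the drawer open. Leave the bottle, the beaker and the carton beside the instrument where they stand.

Things in the scene. Friction and masses are not known exactly. Their poses are not given: they have to be found in the camera images.
- instrument_front (a point): Middle of the lower front edge of the low white bench instrument, on the work surface, 17 mm behind the outside of the drawer's front panel when shut. The instrument is fixed, 280 mm deep (from here in +x), 380 mm wide (y), 145 mm high (161 mm at a small display on its top). Its drawer slides out along -x. Axes of all its parts are alike: x into the instrument, y to the left seen from the robot, z up.
- sample_drawer (a joint): How far the drawer is out, m: 0 shut, 0.17 fully open (stop); starts at 0 to 0.02. About 3 N of friction plus 8 N per m/s; it stays where it is left. Open on top; its side walls end 71 mm above the work surface, its front panel (16 mm thick) 135 mm above.
- drawer_handle (a point): Middle of the drawer's handle: a level steel bar 12 mm thick, 120 mm long along y, 115 mm above the work surface, 39 mm clear of the front panel behind it. It can be pinched from above across the bar.
- lock_button (a joint): How far the lock button is pressed, m: 0 up and locked, 0.008 fully down. The arm is free once it is down by more than 0.006. It gives way at about 2.5 N and stays down by itself.
- button_top (a point): Centre of the flat top of the lock button: grey, round, 26 mm across, pressed straight down. Up, its top is 100 mm above the work surface, 22 mm above its dark collar (36 mm across). It stands on the aluminium track of the rack stop in the drawer, a block 34 x 120 mm along y, top 71 mm above the work surface. Hidden until the drawer is open.
- stop_arm: Telescoping steel arm that slides out of the track's left end along +y, 0 to 105 mm; starts in. A spring draws it back with 3 N (in) to 5.6 N (out). On its end stands a black grip fin, 12 mm thick in y, 30 mm wide in x. Origin: centre of the fin, 104 mm above the work surface; fin from 31 mm below to 23 mm above it. Above 75 mm height, 65 mm or more is free on both its y sides.
- pointer_tip (a point): End of the arm's steel pointer, which sticks out from the foot of the fin in +x over the scale: 3 mm wide, 4 mm thick, 73 mm above the work surface. Same y as the fin's centre; moves with it.
- scale_mark (a point): The marker on the scale: a dark clip, a line 6 mm wide across the white scale rail (24 x 165 mm along y, a tick every 10 mm, beside the arm at +x), with an upright tab 14 mm wide at the rail's +x side. This point: middle of the line, at the pointer's height. It is 40 to 90 mm in +y from where the pointer starts, cannot be moved, and the pointer passes over it.
- reagent_bottle: White bottle 56 mm in diameter, 110 mm high, standing beside the drawer's way on the left; origin at the centre of its underside. Leave it standing.
- beaker: Glass beaker 68 mm in diameter, 80 mm high, standing beside the drawer's way on the right; origin at the centre of its underside. Leave it standing.
- carton: Paper carton 70 x 110 x 60 mm high, standing left of the instrument; origin at the centre of its underside. Leave it.

How it is judged:
On the way, in this order (a step that is already met when the one before it is completed fails the run):
1. the drawer is pulled open (value of joint sample_drawer above 0.155 m), for 0.2 s.
2. the lock button is pushed down (value of joint lock_button above 0.0058 m), for 0.1 s.
At the end, for the whole second after the job is handed in: Through the last second the pointer is within 5 mm of the marker along the scale, the arm is still (below 10 mm/s) and held by the fingers (more than 1 N), and the drawer is at least 150 mm open (y of pointer_tip in the frame of scale_mark between -0.005 and 0.005 m and contact force between the fingers and stop_arm above 1 N and linear speed of stop_arm below 0.01 m/s and value of joint sample_drawer above 0.15 m); the arm keeps its last pose, push and grip.
It fails at once if the bottle is shoved or knocked over (distance of reagent_bottle from where it was at the start of the episode above 0.03 m or angle between reagent_bottle's own z axis and vertical above 0.5 rad).
It fails at once if the beaker is shoved or knocked over (distance of beaker from where it was at the start of the episode above 0.03 m or angle between beaker's own z axis and vertical above 0.5 rad).
It fails at once if the carton is shoved or knocked over (distance of carton from where it was at the start of the episode above 0.03 m or angle between carton's own z axis and vertical above 0.5 rad).
It also fails if it takes over 58 s, if anything falls off the work surface, if the arm or the gripper's body presses on something with over 40 N, if the wrist force passes 120 N, or if a joint passes its speed limit or range.

ROBOT

A 6-joint arm with a two-finger parallel gripper is mounted at the origin on the work surface. World frame = base frame: x ahead of the robot, y to its left, z up, the work surface at z = 0. Lengths are in m, angles in rad, forces in N, time in s.
With the tool pointing down it reaches from about 0.25 to 0.775 m from the base axis. Payload 4 kg.
Tool frame: the origin (TCP) lies on the centre line of the jaws, within the pads' length; the fingertips stand 8 mm ahead of it and the grasp point (between the pads) lies 11 mm behind it; z points along the fingers, y is the direction in which the jaws open and shut (so a half turn about z gives the same grasp; the last joint's range is limited). The gripper opens to 94 mm and grips with 3 to 60 N. Pads are 16 mm wide; open, the fingers measure 119 mm over their backs; the gripper's body (75 mm by 177 mm) begins 78 mm behind the grasp point.
Start: joints at [1.067, 0.087, 1.371, -0, 1.684, -0.103], TCP at [0.215, 0.506, 0.214] pointing down, gripper open.
Joint ranges: [-3.1, 3.1], [-0.76, 2.03], [0.27, 2.55], [-1.08, 4.22], [0.17, 2.65], [-2.57, 2.57]. Speed limits (rad/s): [2.79, 2.79, 3.14, 3.14, 3.14, 3.14].

INTERFACE

Orientations are given as [roll, pitch, yaw] about the fixed x, y, z axes, in that order (R = Rz(yaw) Ry(pitch) Rx(roll)).
In Python, from bench import robot, cams, close_job gives the robot as it stands.
- The arm moves only by the tool arm_command, never from a script. Its argument "plan" is one flat list of numbers, 7 for each row, row after row: the shift along the tool's x, y, z in cm, then the turn, a rotation vector about the tool's x, y, z in degrees, then the closure, from 0 (fully open) to 1 (shut). A call has 1 to 8 rows; each row shifts and turns the commanded pose from where the row before left it, along the tool's axes as they then stand; what a row does not reach is not made up. A row lasts 1/8 s, in which the tool goes at most 62.5 mm and 10.7 degrees, less where a joint would pass 70% of its speed; a pose out of reach is approached as far as the arm can. A call with a gripper value outside its range is refused whole. The fingers move at their own pace and stop on an object; the grip force is fixed at half the most. Time passes only in rows, so rows that do not move let the fingers close. It gives the time, the measured TCP pose, the force and the opening at its end, in the units of the state.
- robot.get_obs(): the state, without advancing time (a new reading comes with each control period).
- cams.snapshot(name): name is "scene" or "top" or "wrist"; returns a dict with "pixels" (384x512x3 uint8, red, green, blue), "fov_y" (degrees; the focal length in pixels is half the picture's height over the tangent of half this angle, whatever the lens; pixels are square), "cx", "cy" (the principal point, pixels), "camera_from_world" (4x4, takes a point from world to camera coordinates); the wrist camera has in their place "tool_from_camera" (4x4, takes a point from camera to tool coordinates, whose origin is the TCP and whose axes are the flange's). Camera axes: x right, y up, looking along -z (the intrinsics and any distortion apply to the point x, -y, -z); pixel columns grow to the right and rows downward; lengths in m; the calibration is good to about 2 mm. A picture is of the moment at which its call begins: read the wrist's pose just before it. There is no depth.
- close_job(): hands the job in, once; it reports no verdict.
The state is a dict: "time": time; "joint_positions": joint angles; "qvel": joint speeds; "joint_torque": joint torques, N m; "tool_pos": TCP position; "ee_rot": TCP orientation; "wrist_force": force on the tool from outside, world axes, zero at the start; "wrist_torque": the same for the moment, N m; "width": finger opening in m.
Only numpy, scipy, OpenCV 4.12 (cv2) and the standard library are available. Lean on these libraries where they do the work, as an engineer would, in place of code of your own. Each camera call takes 0.05 s, during which the arm holds its last target.

## Working session

There is one attempt and no reset: what is moved stays moved. The work goes in short steps, Python scripts to look and compute and a tool call to move; the robot and the scene stay as the last step left them, time stands still between calls to the robot, and variables do not carry over. Pictures are saved under pics/ and viewed, and the job is handed in when it is done.

Besides the shell and the picture viewer there is one more tool, called after ">>>" as name(argument=value, ...), one argument or row to a line, values as JSON. arm_command: Moves the arm, as the interface text tells. Its arguments: {"type":"object","properties":{"plan":{"type":"array","items":{"type":"number"}}},"required":["plan"]}

```bash
mkdir -p pics; ls
cat > h.py <<'E'
import numpy as np, cv2
from bench import robot, cams, close_job
from scipy.spatial.transform import Rotation as R
def snap(name,f):
    o=robot.get_obs(); s=cams.snapshot(name)
    cv2.imwrite('pics/'+f+'.png',cv2.cvtColor(s['pixels'],cv2.COLOR_RGB2BGR))
    if name=='wrist':
        T=np.eye(4); T[:3,:3]=R.from_euler('xyz',o['ee_rot']).as_matrix(); T[:3,3]=o['tool_pos']
        W=T@s['tool_from_camera']
    else: W=np.linalg.inv(s['camera_from_world'])
    fl=s['pixels'].shape[0]/2/np.tan(np.radians(s['fov_y'])/2)
    np.savez('pics/'+f+'.npz',W=W,f=fl,cx=s['cx'],cy=s['cy'])
    return s,o
def ray(f,u,v):
    d=np.load('pics/'+f+'.npz'); p=np.array([(u-d['cx'])/d['f'],-(v-d['cy'])/d['f'],-1.])
    return d['W'][:3,3], d['W'][:3,:3]@p
def onz(f,u,v,z):
    o,d=ray(f,u,v); return o+d*(z-o[2])/d[2]
def proj(f,P):
    d=np.load('pics/'+f+'.npz'); c=np.linalg.inv(d['W'])@np.append(P,1); return d['cx']-d['f']*c[0]/c[2], d['cy']+d['f']*c[1]/c[2]
E
python3 - <<'E'
from h import *
for n in ['scene','top','wrist']:
    s,o=snap(n,n+'0'); print({k:v for k,v in s.items() if k!='pixels'})
print(o)
E
```

```text
pics
{'fov_y': 47.099301023417006, 'cx': 250.85137417727844, 'cy': 191.6188119592466, 'camera_from_world': array([[-0.07274399,  0.99726718,  0.01290275,  0.07162689],
       [-0.7603276 , -0.06382398,  0.6463965 ,  0.42491007],
       [ 0.64545352,  0.03721114,  0.76289258, -1.6118654 ],
       [ 0.        ,  0.        ,  0.        ,  1.        ]])}
{'fov_y': 46.20680447379034, 'cx': 251.52547119097602, 'cy': 188.71971851925213, 'camera_from_world': array([[ 0.00788971, -0.99976854,  0.02001552, -0.04714218],
       [ 0.99781682,  0.00918364,  0.06540074, -0.66128282],
       [-0.06556942,  0.01945583,  0.99765832, -1.43958433],
       [ 0.        ,  0.        ,  0.        ,  1.        ]])}
{'fov_y': 67.05669602472251, 'cx': 251.350276631025, 'cy': 191.01686118801152, 'tool_from_camera': array([[ 4.84154224e-05,  9.66823846e-01,  2.55444022e-01,
         7.52522186e-02],
       [ 9.99999998e-01, -3.73050509e-05, -4.83393951e-05,
        -6.41338701e-04],
       [-3.72063277e-05,  2.55444024e-01, -9.66823846e-01,
        -1.70709150e-01],
       [ 0.00000000e+00,  0.00000000e+00,  0.00000000e+00,
         1.00000000e+00]])}
{'time': 0.1, 'joint_positions': array([ 1.06690598e+00,  8.78903460e-02,  1.37207450e+00,  1.85307599e-05,
        1.68357977e+00, -1.03105437e-01]), 'qvel': array([-5.27173615e-04, -6.12520604e-04, -4.77641024e-03,  1.11967117e-03,
        9.36982866e-04,  4.37085466e-05]), 'joint_torque': array([ 1.47837542e-03, -3.41252375e+01, -3.03302479e+01,  7.19325221e-02,
        3.04533052e-02, -9.14111956e-05]), 'tool_pos': array([0.21435442, 0.50600781, 0.21243066]), 'ee_rot': array([-3.13965295e+00, -2.19220656e-04,  2.74080960e+00]), 'wrist_force': array([-0.2654706 , -0.25037237,  0.74358678]), 'wrist_torque': array([-0.01743124, -0.01433262,  0.02885538]), 'width': 0.09397764016853312}
```

View pics/scene0.png

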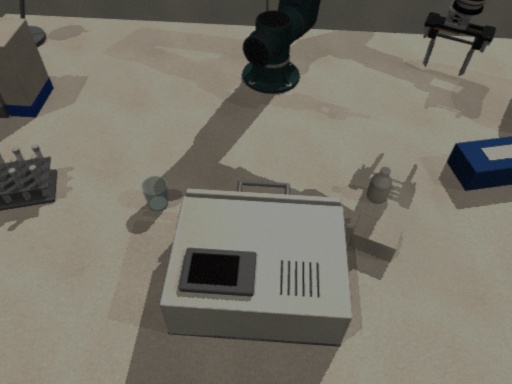

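View pics/top0.png

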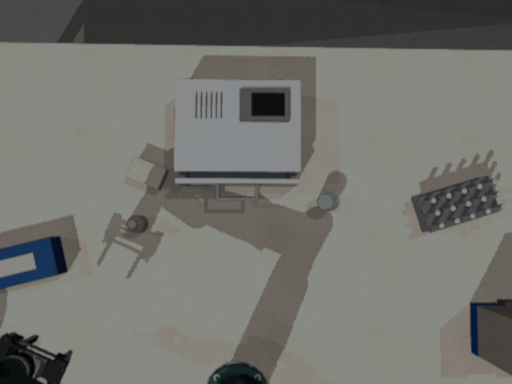

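View pics/wrist0.png

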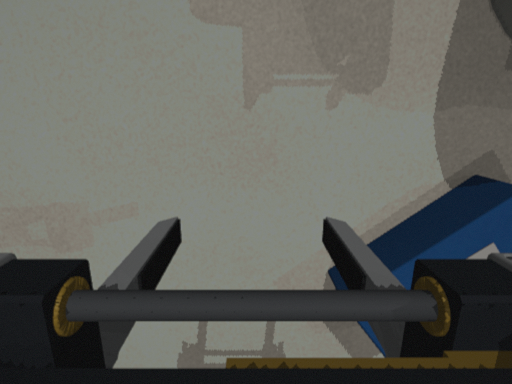

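The top view shows the instrument at columns 175–301 and rows 80–175. The handle bar is near (238,198), the bottle at (137,224), the beaker at (328,200) and the carton at (147,173). I'll zoom in for exact pixels.

Run:
```python
from h import *
im=cv2.imread('pics/top0.png')[165:240,120:350]
a=cv2.resize(im,None,fx=3.4,fy=3.4,interpolation=cv2.INTER_CUBIC)
im=cv2.imread('pics/scene0.png')[165:215,170:410]
b=cv2.resize(im,(782,163),interpolation=cv2.INTER_CUBIC)
cv2.imwrite('pics/z0.png',np.vstack([np.clip(a*1.5,0,255).astype('u1'),np.clip(b*1.5,0,255).astype('u1')]))
```

```text
(no output)
```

View pics/z0.png

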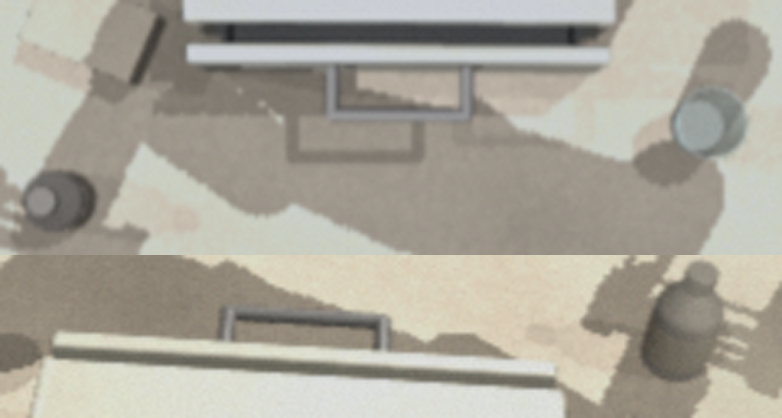

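Run:
```python
from h import *
for u,v in [(216.7,198.5),(258.3,198.5),(237.5,198.5)]: print(onz('top0',u,v,.121).round(4))
for u,v in [(238.1,182.5),(289.4,184.6),(263.7,183.5)]: print(onz('scene0',u,v,.119).round(4))
def tri(a,b):
    o1,d1=ray(*a);o2,d2=ray(*b);d1/=np.linalg.norm(d1);d2/=np.linalg.norm(d2)
    t=np.linalg.lstsq(np.c_[d1,-d2],o2-o1,rcond=None)[0];p,q=o1+t[0]*d1,o2+t[1]*d2;print('tri',((p+q)/2).round(4),np.linalg.norm(p-q))
tri(('top0',216.7,198.5),('scene0',289.4,184.6));tri(('top0',258.3,198.5),('scene0',238.1,182.5))
z=lambda x,y:(120+x/3.4,165+y/3.4)
for n,(x,y),h in [('panelL',(187,43),.135),('panelL bottomedge',(187,62),.135),('panelR',(610,62),.135),('bodyL',(184,20),.145),('bodyR',(615,20),.145),('bottle',(40,201),.11),('bk',(706,121),.08),('carton corner',(133,83),.06),('carton c2',(165,15),.06)]: print(n,onz('top0',*z(x,y),h).round(4))
```

```text
[0.6246 0.0653 0.121 ]
[ 0.6257 -0.0603  0.121 ]
[0.6252 0.0026 0.121 ]
[ 0.6347 -0.0594  0.119 ]
[0.6308 0.0702 0.119 ]
[0.6326 0.0053 0.119 ]
tri [0.625  0.0682 0.1123] 0.004744731268816817
tri [ 0.6262 -0.0605  0.1094] 0.0004325374200825225
panelL [0.6853 0.1899 0.135 ]
panelL bottomedge [0.6686 0.1896 0.135 ]
panelR [ 0.6721 -0.1831  0.135 ]
bodyL [0.7046 0.1914 0.145 ]
bodyR [ 0.7084 -0.1862  0.145 ]
bottle [0.5454 0.3212 0.11  ]
bk [ 0.6229 -0.2785  0.08  ]
carton corner [0.6543 0.2504 0.06  ]
carton c2 [0.7179 0.2221 0.06  ]
```

```bash
cat >> h.py <<'E'
def plan(goal,yaw,n,clos,p0=None,yaw0=None):
    # straight world line from measured pose; goal xyz m, yaw rad, tool kept down
    o=robot.get_obs(); p=np.array(o['tool_pos'] if p0 is None else p0); Rm=R.from_euler('xyz',o['ee_rot'] if yaw0 is None else [np.pi,0,yaw0])
    Rg=R.from_euler('xyz',[np.pi,0,yaw]); rv=(Rm.inv()*Rg).as_rotvec()
    Rk=Rm; out=[]
    for k in range(n):
        d=Rk.inv().apply((np.array(goal)-p)/n)*100
        out.append([*d.round(2),*np.degrees(rv/n).round(1),clos]); Rk=Rk*R.from_rotvec(rv/n)
    for r in out: print(','.join('%g'%x for x in r))
E
python3 - <<'E'
from h import *
plan([0.627,0.004,0.205],np.pi/2,14,.53)
E
```

```text
-4.11,-2.15,0.06,-0,0,4.8,0.53
-4.28,-1.8,0.06,-0,0,4.8,0.53
-4.41,-1.44,0.06,-0,0,4.8,0.53
-4.52,-1.06,0.06,-0,0,4.8,0.53
-4.59,-0.68,0.06,-0,0,4.8,0.53
-4.63,-0.3,0.06,-0,0,4.8,0.53
-4.64,0.09,0.06,-0,0,4.8,0.53
-4.62,0.48,0.05,-0,0,4.8,0.53
-4.56,0.86,0.05,-0,0,4.8,0.53
-4.47,1.24,0.05,-0,0,4.8,0.53
-4.35,1.61,0.05,-0,0,4.8,0.53
-4.21,1.97,0.05,-0,0,4.8,0.53
-4.03,2.31,0.05,-0,0,4.8,0.53
-3.82,2.64,0.05,-0,0,4.8,0.53
```

>>> arm_command(
  plan=[-4.1,-2.1,0,0,0,4.8,0.53,-4.3,-1.8,0,0,0,4.8,0.53,-4.4,-1.4,0,0,0,4.8,0.53,-4.5,-1.1,0,0,0,4.8,0.53,-4.6,-0.7,0,0,0,4.8,0.53,-4.6,-0.3,0,0,0,4.8,0.53,-4.6,0.1,0,0,0,4.8,0.53,-4.6,0.5,0,0,0,4.8,0.53],
)

```text
time: 1.15
tool_pos: [0.4504, 0.2194, 0.2132]
ee_rot: [-3.141, -0.0, 2.068]
wrist_force: [0.7, 0.4, -0.2]
width: 0.0443
```

>>> arm_command(
  plan=[-4.6,0.9,0,0,0,4.8,0.53,-4.5,1.2,0,0,0,4.8,0.53,-4.3,1.6,0,0,0,4.8,0.53,-4.2,2.0,0,0,0,4.8,0.53,-4.0,2.3,0,0,0,4.8,0.53,-3.8,2.6,0,0,0,4.8,0.53,0,0,0,0,0,0,0.53,0,0,0,0,0,0,0.53],
)

```text
time: 2.15
tool_pos: [0.6255, 0.0061, 0.2129]
ee_rot: [-3.14, -0.001, 1.569]
wrist_force: [-0.6, 0.5, -0.2]
width: 0.0439
```

Run:
```python
from h import *
s,o=snap('wrist','wrist1'); print(o['tool_pos'],o['ee_rot'],o['width'],o['time'],o['wrist_force'])
s,o=snap('top','top1')
print('exp handle px',proj('wrist1',[.627,.065,.121]),proj('wrist1',[.627,-.06,.121]))
plan([0.627,0.004,0.104],np.pi/2,3,.53)
```

```text
[0.62554334 0.00611114 0.21290701] [-3.14015951e+00 -8.34284560e-04  1.56853909e+00] 0.04393312649451027 2.15 [-0.56018609  0.51219303 -0.1759792 ]
exp handle px (np.float64(254.45591347724164), np.float64(132.0659988527293)) (np.float64(254.3906679074582), np.float64(259.47142315509245))
-0.1,0.05,3.66,-0,-0,-0,0.53
-0.1,0.05,3.66,-0,-0,-0,0.53
-0.1,0.05,3.66,-0,-0,-0,0.53
```

View pics/wrist1.png

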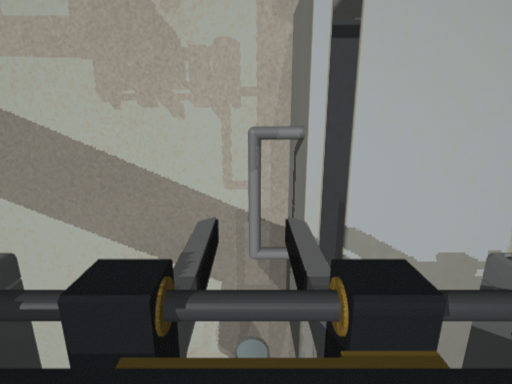

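The handle bar is at column 254 and rows 130–257, where I predicted it, and it lies between the fingers. I'll descend and pinch it.

>>> arm_command(
  plan=[-0.2,0.1,3.6,0,0,0,0.53,0,0,3.6,0,0,0,0.53,0,0,3.6,0,0,0,0.53,0,0,0,0,0,0,1,0,0,0,0,0,0,1,0,0,0,0,0,0,1,0,0,0,0,0,0,1,0,0,0,0,0,0,1],
)

```text
time: 3.25
tool_pos: [0.6282, 0.0037, 0.1079]
ee_rot: [3.138, -0.0, 1.568]
wrist_force: [-0.1, 0.4, 6.6]
width: 0.0109
```

>>> arm_command(
  plan=[0,-1,0,0,0,0,1,0,-2.5,0,0,0,0,1,0,-2.5,0,0,0,0,1,0,-2.5,0,0,0,0,1,0,-2.5,0,0,0,0,1,0,-2,0,0,0,0,1,0,-1,0,0,0,0,1,0,0,0,0,0,0,1],
)

```text
time: 4.25
tool_pos: [0.4869, 0.0033, 0.1078]
ee_rot: [3.139, 0.002, 1.568]
wrist_force: [-2.5, -1.4, 9.8]
width: 0.0108
```

>>> arm_command(
  plan=[0,-0.5,0,0,0,0,1,0,-0.5,0,0,0,0,1,0,-0.4,0,0,0,0,1,0,0,0,0,0,0,1],
)

```text
time: 4.75
tool_pos: [0.4764, 0.0032, 0.1078]
ee_rot: [3.131, 0.002, 1.567]
wrist_force: [6.4, -1.2, 4.2]
width: 0.0111
```

Run:
```python
from h import *
s,o=snap('top','top2'); print(o['tool_pos'],o['ee_rot'],o['width'],o['time'],o['wrist_force'])
im=cv2.imread('pics/top2.png')[130:290,120:350]
cv2.imwrite('pics/z2.png',np.clip(1.5*cv2.resize(im,None,fx=3.4,fy=3.4,interpolation=cv2.INTER_CUBIC).astype(float),0,255))
```

```text
[0.47640169 0.0032053  0.10783721] [3.13118558e+00 1.77971284e-03 1.56747850e+00] 0.01112219041909947 4.75 [ 6.42807523 -1.16117725  4.22181828][ WARN:0@1.765] global loadsave.cpp:1063 imwrite_ Unsupported depth image for selected encoder is fallbacked to CV_8U.
```

View pics/z2.png

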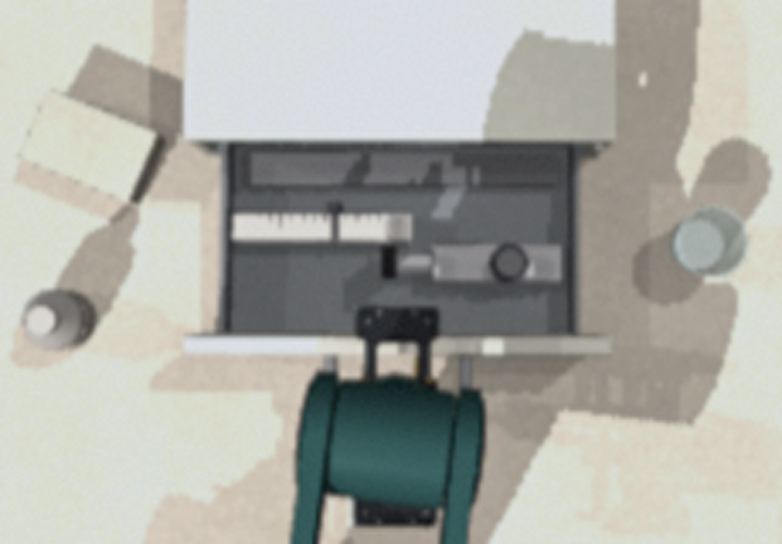

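The drawer is open. The zoomed view shows the button near (510,263), the fin near (389,262), the scale, and the marker at x≈335. I'll measure them.

Run:
```python
from h import *
z=lambda x,y:(120+x/3.4,130+y/3.4)
for n,(x,y),h in [('panelfrontL',(187,352),.135),('panelR',(610,352),.135),('bodyL',(184,139),.145),('bodyR',(615,139),.145),('button',(510,263),.1),('fin',(389,262),.127),('mark',(335,224),.073),('trackL',(433,247),.071),('trackR',(560,247),.071)]: print(n,onz('top2',*z(x,y),h).round(4))
```

```text
panelfrontL [0.5189 0.1867 0.135 ]
panelR [ 0.5216 -0.1832  0.135 ]
bodyL [0.7046 0.1914 0.145 ]
bodyR [ 0.7084 -0.1862  0.145 ]
button [ 0.5998 -0.0971  0.1   ]
fin [0.5991 0.0115 0.127 ]
mark [0.6349 0.0625 0.073 ]
trackL [ 0.6146 -0.0278  0.071 ]
trackR [ 0.6156 -0.145   0.071 ]
```

The front panel's outer face is at x≈0.520. That puts the drawer about 169 mm open, at its stop. I'll release the handle and lift.

>>> arm_command(
  plan=[0,0.6,0,0,0,0,0.53,0,0,0,0,0,0,0.53,0,0,0,0,0,0,0.53,0,0,0,0,0,0,0.53,0,0,-2.5,0,0,0,0.53,0,0,-4,0,0,0,0.53,0,0,-4,0,0,0,0.53,0,0,0,0,0,0,0.53],
)

```text
time: 5.8
tool_pos: [0.4809, 0.0039, 0.2143]
ee_rot: [3.134, 0.001, 1.568]
wrist_force: [0.3, 0.3, -0.2]
width: 0.0445
```

Run:
```python
from h import *
o=robot.get_obs(); print(o['tool_pos'],o['width'],o['time'],o['wrist_force'])
plan([0.6,-.097,.205],0,10,1)
```

```text
[0.48086149 0.00391233 0.21426243] 0.04447271186349468 5.8 [ 0.27126257  0.31071381 -0.16080939]
-1.01,1.19,0.1,0,-0,9,1
-0.81,1.34,0.1,0,-0,9,1
-0.59,1.45,0.1,0,-0,9,1
-0.36,1.52,0.1,0,-0,9,1
-0.11,1.56,0.1,0,-0,9,1
0.13,1.56,0.1,0,-0,9,1
0.37,1.52,0.1,0,-0,9,1
0.6,1.44,0.1,0,-0,9,1
0.82,1.33,0.1,0,-0,9,1
1.02,1.18,0.09,0,-0,9,1
```

>>> arm_command(
  plan=[-1.0,1.2,0.1,0,0,9,1,-0.8,1.3,0.1,0,0,9,1,-0.6,1.5,0.1,0,0,9,1,-0.4,1.5,0.1,0,0,9,1,-0.1,1.6,0.1,0,0,9,1,0.1,1.6,0.1,0,0,9,1,0.4,1.5,0.1,0,0,9,1,0.6,1.4,0.1,0,0,9,1],
)

```text
time: 6.8
tool_pos: [0.5739, -0.0773, 0.2001]
ee_rot: [-3.14, 0.003, 0.306]
wrist_force: [0.0, 0.0, 0.6]
width: 0.0004
```

>>> arm_command(
  plan=[0.8,1.3,0.1,0,0,9,1,1.0,1.2,0.1,0,0,9,1,0,0,0,0,0,0,1,0,0,0,0,0,0,1],
)

```text
time: 7.3
tool_pos: [0.597, -0.097, 0.1993]
ee_rot: [-3.141, 0.002, -0.001]
wrist_force: [0.0, -0.3, -0.6]
width: 0.0002
```

Run:
```python
from h import *
s,o=snap('wrist','wrist3'); print(o['tool_pos'],o['ee_rot'],o['width'],o['time'],o['wrist_force'])
print('exp button',proj('wrist3',[.6,-.097,.1]))
s,o=snap('scene','scene3');s,o=snap('top','top3')
```

```text
[ 0.59703511 -0.09699225  0.19928627] [-3.14070097e+00  2.20266715e-03 -5.37908663e-04] 0.00023174685879572728 7.3 [ 0.00417711 -0.28627551 -0.57716626]
exp button (np.float64(251.30720505101598), np.float64(189.27598739211987))
```

View pics/wrist3.png

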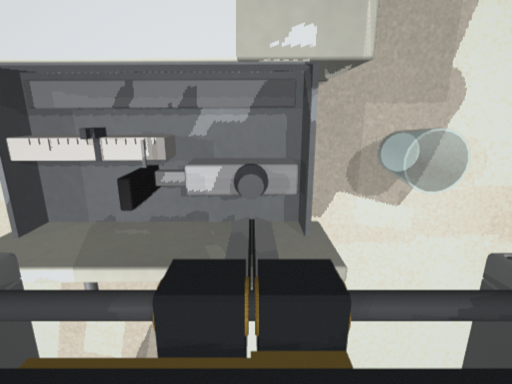

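View pics/top3.png

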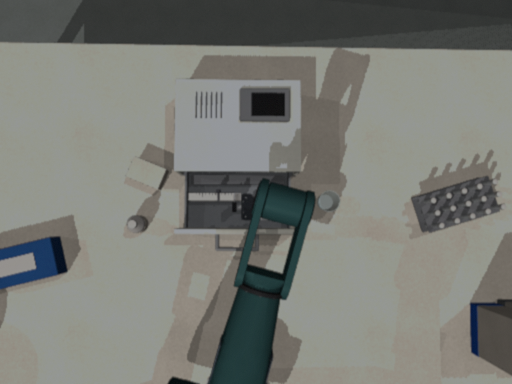

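Run:
```python
from h import *
im=cv2.imread('pics/wrist3.png')[110:230,110:310]
cv2.imwrite('pics/z3.png',np.clip(1.8*cv2.resize(im,None,fx=4,fy=4,interpolation=cv2.INTER_CUBIC).astype(float),0,255).astype('u1'))
```

```text
(no output)
```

View pics/z3.png

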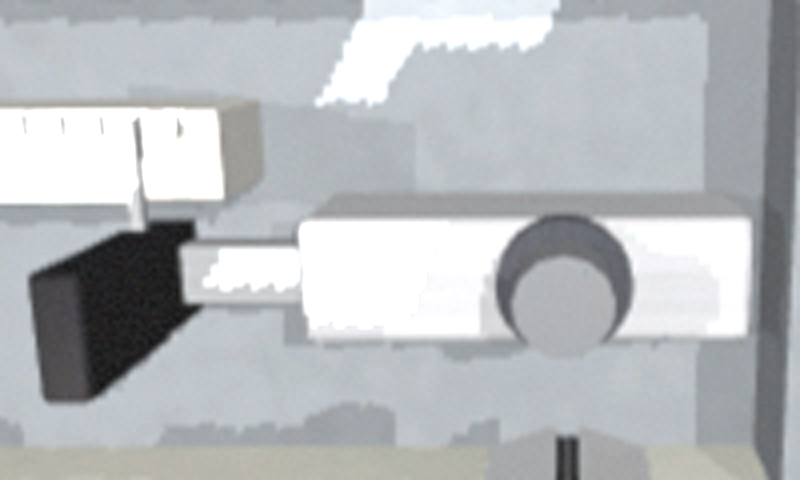

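Run:
```python
from h import *
for n,u,v,h in [('button',251,186,.1),('fin top',125.5,194.2,.127),('ptr tip',144.3,139.8,.075),('ptr base',144.3,166,.075),('mark',98,150,.073)]: print(n,onz('wrist3',u,v,h).round(4))
print(onz('wrist3',251,186,.1)-robot.get_obs()['tool_pos'])
# mark detail
im=cv2.imread('pics/wrist3.png')[120:220,0:200]
cv2.imwrite('pics/z4.png',np.clip(1.3*cv2.resize(im,None,fx=4,fy=4,interpolation=cv2.INTER_CUBIC).astype(float),0,255).astype('u1'))
```

```text
button [ 0.6032 -0.0967  0.1   ]
fin top [0.6026 0.0125 0.127 ]
ptr tip [0.6449 0.0107 0.075 ]
ptr base [0.6183 0.0132 0.075 ]
mark [0.6345 0.0597 0.073 ]
[ 0.00585911  0.00026205 -0.10041272]
```

View pics/z4.png

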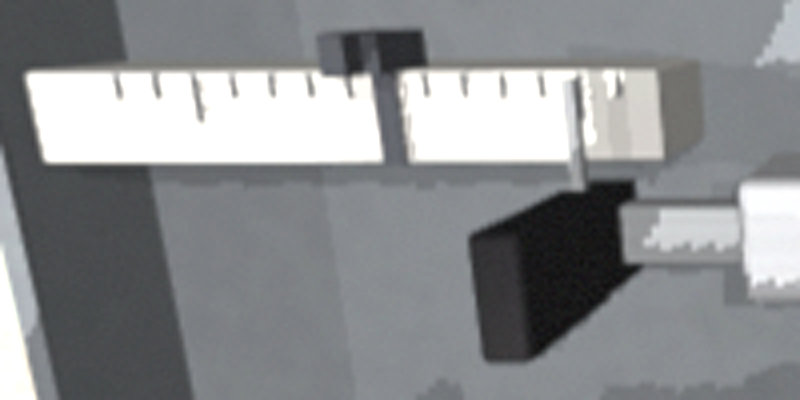

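The button top is at (251,186), which puts it at (0.603, −0.097, 0.100). The marker is about 48 mm in +y from the pointer. I'll press the button.

>>> arm_command(
  plan=[0.6,0,2,0,0,0,1,0,0,3,0,0,0,1,0,0,3,0,0,0,1,0,0,0.7,0,0,0,1,0,0,0.5,0,0,0,1,0,0,0.5,0,0,0,1,0,0,0.4,0,0,0,1,0,0,0,0,0,0,1],
)

```text
time: 8.45
tool_pos: [0.6044, -0.0975, 0.1003]
ee_rot: [3.141, -0.002, -0.003]
wrist_force: [-0.3, 0.4, 2.1]
width: 0.0002
```

>>> arm_command(
  plan=[0,0,0.3,0,0,0,1,0,0,0.3,0,0,0,1,0,0,0,0,0,0,1,0,0,0,0,0,0,1],
)

```text
time: 8.95
tool_pos: [0.6072, -0.0975, 0.1001]
ee_rot: [3.14, -0.011, -0.002]
wrist_force: [-1.7, 2.3, 16.5]
width: 0.0007
```

A firm stop with 16 N and the tips at 92 mm means the button is fully down. Next I'll lift and look.

>>> arm_command(
  plan=[0,0,-3,0,0,0,1,0,0,-4,0,0,0,0.36,0,-3,-3,0,0,0,0.36,-0.2,-4,0,0,0,0,0.36,0,-3.8,0,0,0,0,0.36,0,0,0,0,0,0,0.36,0,0,0,0,0,0,0.36],
)

```text
time: 9.82
tool_pos: [0.6023, 0.01, 0.1933]
ee_rot: [3.141, -0.0, -0.003]
wrist_force: [0.1, 0.4, 0.1]
width: 0.0571
```

Run:
```python
from h import *
s,o=snap('wrist','wrist5'); print(o['tool_pos'],o['ee_rot'],o['width'],o['time'],o['wrist_force'])
print('exp fin',proj('wrist5',[.602,.0125,.127]), proj('wrist5',[.602,-.097,.092]))
```

```text
[0.60227875 0.00995805 0.19327165] [ 3.14079169e+00 -2.10457507e-04 -2.90562190e-03] 0.05713391665900979 9.825 [0.14252723 0.43975867 0.09372707]
exp fin (np.float64(248.1515676303985), np.float64(202.86262384991258)) (np.float64(361.16958696453827), np.float64(191.90855512015733))
```

View pics/wrist5.png

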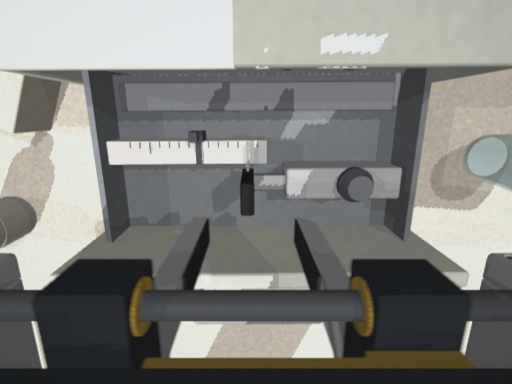

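The fin is at (247,195) between the fingers. The pointer is at column ~249 and the mark at column ~199. I'll descend and grip.

>>> arm_command(
  plan=[0,-0.2,3.2,0,0,0,0.36,0,0,3.2,0,0,0,0.36,0,0,3.2,0,0,0,0.36,0,0,0,0,0,0,1,0,0,0,0,0,0,1,0,0,0,0,0,0,1,0,0,0,0,0,0,1,0,0,0,0,0,0,1],
)

```text
time: 10.88
tool_pos: [0.6025, 0.013, 0.0983]
ee_rot: [-3.141, -0.001, -0.003]
wrist_force: [0.3, 8.8, 3.4]
width: 0.0136
```

```bash
cat > look.py <<'E'
from h import *
import sys
t=sys.argv[1]
s,o=snap('wrist',t); print(o['tool_pos'],o['ee_rot'],o['width'],o['time'],o['wrist_force'])
im=s['pixels'][90:240,120:320,::-1]
cv2.imwrite('pics/z'+t+'.png',np.clip(1.2*cv2.resize(im,None,fx=4,fy=4,interpolation=cv2.INTER_CUBIC).astype(float),0,255).astype('u1'))
E
python3 look.py w6
```

```text
[0.60253427 0.01301213 0.09832636] [-3.14056452e+00 -1.49558195e-03 -2.76049397e-03] 0.013599009881191264 10.875 [0.32470637 8.83228733 3.44966821]
```

View pics/zw6.png

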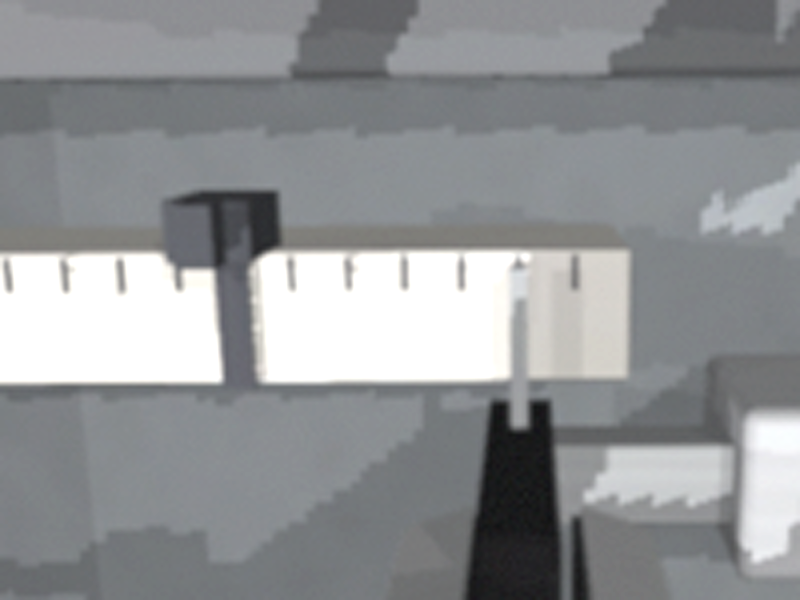

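>>> arm_command(
  plan=[0,0,0,0,0,0,1,0,0,0,0,0,0,1,0,0,0,0,0,0,1],
)

```text
time: 11.3
tool_pos: [0.6025, 0.0139, 0.0983]
ee_rot: [-3.14, -0.001, -0.002]
wrist_force: [-0.6, 6.3, 3.7]
width: 0.0118
```

>>> arm_command(
  plan=[0,-0.6,0,0,0,0,1,0,-0.8,0,0,0,0,1,0,-0.8,0,0,0,0,1,0,-0.8,0,0,0,0,1,0,-0.8,0,0,0,0,1,0,-0.7,0,0,0,0,1,0,0,0,0,0,0,1,0,0,0,0,0,0,1],
)

```text
time: 12.3
tool_pos: [0.6024, 0.0566, 0.0983]
ee_rot: [3.139, -0.001, -0.003]
wrist_force: [-1.0, -3.8, 5.8]
width: 0.0117
```

```bash
python3 look.py w7
```

```text
[0.60241189 0.05662181 0.09832699] [ 3.13941951e+00 -7.81430457e-04 -3.21302794e-03] 0.011696641456190628 12.3 [-1.0334756  -3.84666682  5.78267751]
```

View pics/zw7.png

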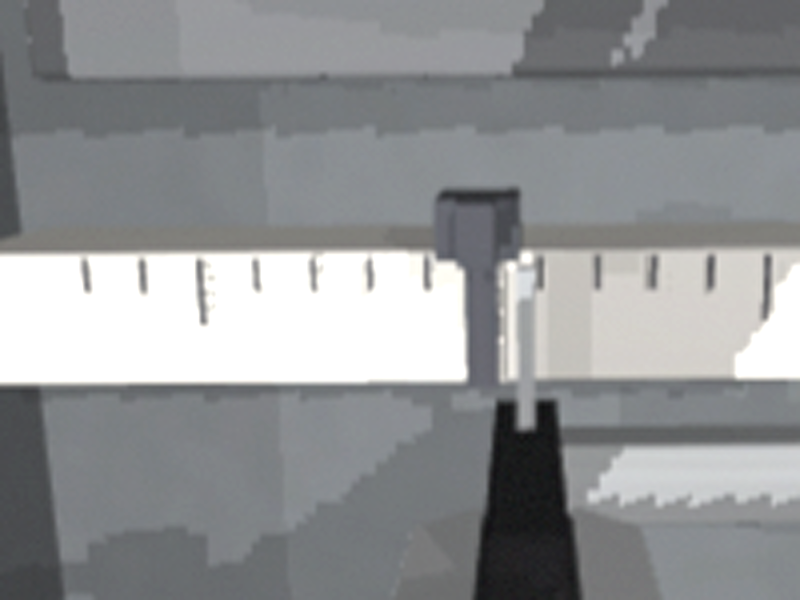

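The pointer is at x≈526 and the marker line at x≈484, with 57 px per 10 mm, so about 7 mm is left.

>>> arm_command(
  plan=[0,-0.4,0,0,0,0,1,0,-0.3,0,0,0,0,1,0,0,0,0,0,0,1,0,0,0,0,0,0,1],
)

```text
time: 12.85
tool_pos: [0.6024, 0.0634, 0.0983]
ee_rot: [3.139, -0.001, -0.003]
wrist_force: [-1.3, -3.6, 5.2]
width: 0.0119
```

```bash
python3 look.py w8; python3 -c "
from h import *
snap('top','top8');snap('scene','scene8')
im=cv2.imread('pics/top8.png')[160:260,150:320]
cv2.imwrite('pics/ztop8.png',cv2.resize(im,None,fx=4,fy=4,interpolation=cv2.INTER_CUBIC))"
```

```text
[0.60238361 0.06343002 0.09832013] [ 3.13931651e+00 -6.71803617e-04 -3.44102899e-03] 0.011872661138522561 12.85 [-1.3241223  -3.61095228  5.24449756]
```

View pics/zw8.png

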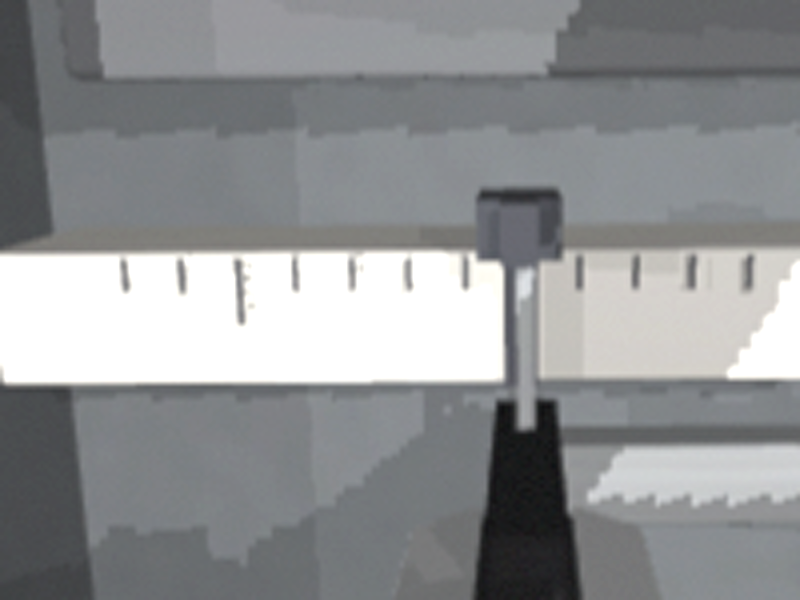

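View pics/ztop8.png

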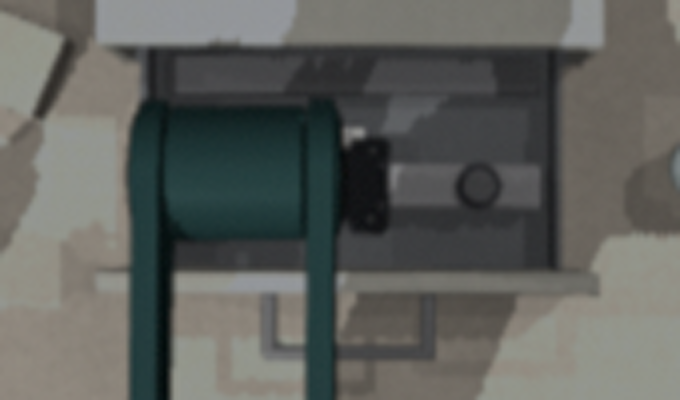

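The pointer (x≈525) lies on the marker line (504–540, centre 522), so it is about 0.5 mm off. The drawer panel is unchanged. I'll hold still to check for drift.

>>> arm_command(
  plan=[0,0,0,0,0,0,1,0,0,0,0,0,0,1,0,0,0,0,0,0,1,0,0,0,0,0,0,1,0,0,0,0,0,0,1,0,0,0,0,0,0,1,0,0,0,0,0,0,1,0,0,0,0,0,0,1],
)

```text
time: 14.0
tool_pos: [0.6024, 0.0634, 0.0983]
ee_rot: [3.139, -0.001, -0.004]
wrist_force: [-2.5, -4.5, 5.8]
width: 0.0115
```

```bash
python3 look.py w9; python3 -c "
from h import *
print('panel x', onz('top8',150+300/4,160+293/4,.135))"
```

```text
[0.6023835  0.06336063 0.09830642] [ 3.13930135e+00 -6.36896156e-04 -3.55165029e-03] 0.011539879602122318 14.0 [-2.5395065  -4.54468278  5.77431618]
panel x [0.52082234 0.03855359 0.135     ]
```

View pics/zw9.png

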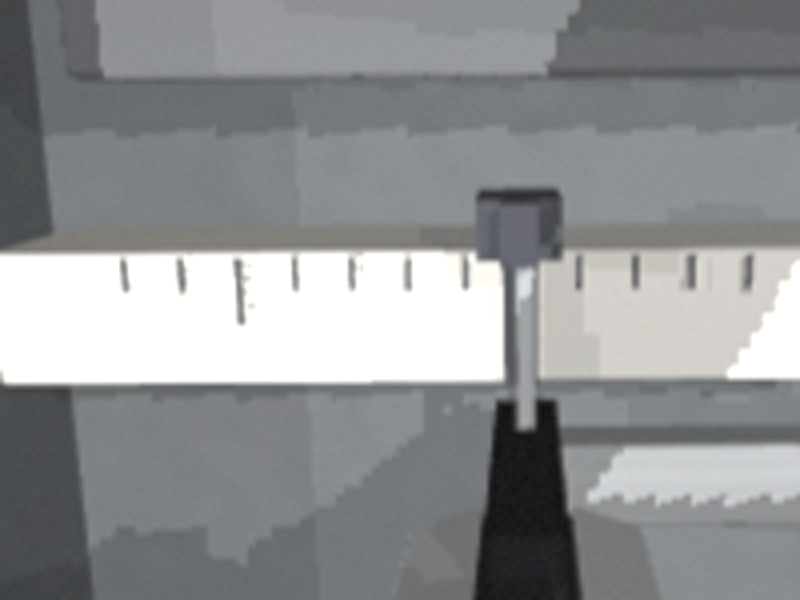

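View pics/scene8.png

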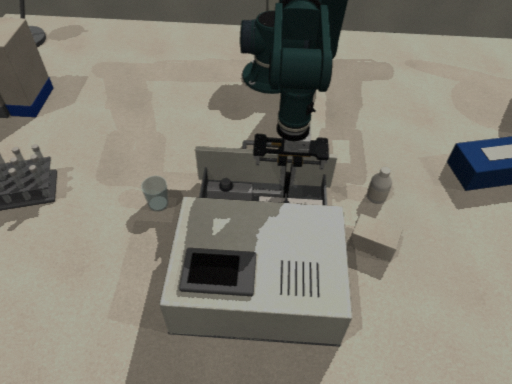

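The pointer hasn't moved after 1 s of holding. The bottle (380,185), beaker (155,193) and carton (378,238) are where they started. I'll hand in.

```bash
python3 -c "
from bench import close_job
print(close_job())"
```

```text
the job is handed in; nothing more can be done
None
```

I pulled the drawer open to its stop, pressed the lock button fully down, and drew the arm out by its fin to the marker. I handed in at about 14 s, still gripping the fin. `close_job()` gives no verdict.

What the last checks showed:
- **Pointer:** it sits about 0.5 mm from the middle of the marker line in the wrist image, against the 5 mm allowed. It had not moved after a 1 s hold.
- **Grip:** finger opening is 11.5 mm on the 12 mm fin, with about 4.5 N of spring pull measured at the wrist. The finger contact force itself is not in the state, so I did not read it directly.
- **Drawer:** about 169 mm open by the top camera, unchanged after the pull on the arm.
- **Lock button:** I did not read the joint itself. The fingertips stopped firmly at 92 mm height with 16 N, which matches fully down, and the arm then slid freely.
- **Bottle, beaker and carton:** they look unmoved in the last scene picture. I compared them by eye and did not measure them.

No check failed or disagreed.

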